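# Push a plaster test tile under the jig's sprung clip

### The job

Press the steel thumb bar of the jig's sprung clip down with one fingertip so that its jaw rises, and while keeping it down, push the small plaster tile with the other fingertip along its channel, beneath the raised jaw and fully home against the end stop, without the jaw scraping it on the way. Then let the bar up so that the jaw clamps the tile, and move clear. Slide the tile only, never lift or tip it, and leave the brush, cup and wood offcut alone.

Things in the scene. Friction and masses are not known exactly. Their poses are not given: they have to be found in the camera images.
- jig: Fixed level plywood board, x = -100 to +100, y = -70 to +22 mm, top 15 mm above the table. Origin: on the table under the clip's axle, at half length; z up. Along its -y side runs a channel parallel to x (floor = board top; y = -64 to -15 mm, centre -39.5), between aluminium rails 7 mm high, open at -x. Two steel posts, tops 41 mm above the table, at x = -93 and +83, y = -7 to +7.
- stop_face (a point): Middle of the near face of the aluminium end stop (10 mm high) that closes the channel at jig x = +75 mm, at floor level. The tile is pushed along the jig's +x until it rests against it; fully home, the tile's centre is at jig x = +45 and its near face (the one pushed) at x = +15 mm. Axes as the jig's.
- tile_center (a point): Centre of the loose white plaster tile, 60 mm (x, along the channel) x 46 mm (y) x 14 mm thick, about 65 g, lying flat in the channel with 1.5 mm play on each side. At the start it lies short of the jaw, its centre at jig x = -20 to 0 mm; at all times 22 mm above the table. Axes about as the jig's.
- clip (a joint): Angle (rad) of the sprung clip on its axle (along jig x at y = 0, 35 mm above the table): 0 at rest, jaw down; 0.5 thumb bar fully down, at its limit. The lip bars the tile below 0.26; above 0.33 it is well open (3 mm or more over the tile); clamping the tile it reads about 0.25. The bar takes about 1.2 N to start, 3.5 N fully down, and springs back when let go.
- thumb_bar (a point): Middle of the top face of the thumb bar, a flat steel plate on the axle's +y side, 125 mm long (jig x = -95 to +30) and 30 mm wide. At rest it slopes up outwards: 34 mm above the table at y = 35 to 49 mm at y = 61. Fully down it is level, y = 30 to 60, face 18 mm above the table (3 mm over the channel floor); at 0.33 about 25 mm. A fingertip can slide along it while pressing.
- jaw_lip (a point): Lower edge of the jaw's down-turned lip, at its middle (jig x = 57.5, y = -38.5 mm): 20 mm above the table (5 over the channel floor) at rest, about 39 mm with the bar fully down; it moves with the clip. The jaw spans jig x = +45 to +70 mm, from the axle to y = -41; fully raised, its top is 60 mm above the table.
- brush_mid (a point): Bystander: a wooden brush lying on the table past the thumb bar, on the jig's +y side, 20 mm high, x along its handle. A point in its middle.
- cup_mid (a point): Bystander: a grey plastic cup, 68 mm across and 55 mm high, standing at the jig's -y side or past its +x end (it and the offcut may change places). Its centre.
- offcut_mid (a point): Bystander: a wood offcut, 80 x 40 x 24 mm, lying past the jig's +x end or at its -y side. Its centre.
Not all that is in view belongs to the job. Of the things that look like the part that bears tile_center, the smaller one is meant. Of the things that look like the jig, the larger one is meant.

How it is judged (in metres and radians):
On the way, in this order (a step that is already met when the one before it is completed fails the run):
1. a finger holds the thumb bar down (clip above 0.33 rad) while the tile is still short of the jaw (value of joint clip above 0.33 rad and contact force between the fingers and clip above 0.5 N and x of tile_center in the frame of jig below 0.016 m), for 0.2 s.
2. with the thumb bar still held down by a finger, the tile has been pushed home against the end stop (within 3 mm) (x of tile_center in the frame of jig between 0.042 and 0.048 m and value of joint clip above 0.33 rad and contact force between the fingers and clip above 0.5 N), for 0.2 s.
At the end, for the whole second after the job is handed in: The tile lies flat and square (within 0.08 rad) in the channel, within 3 mm of fully home against the end stop; the thumb bar is let go and the jaw presses on the tile (clip 0.19 to 0.31 rad, over 1 N); brush, cup and offcut are within 20 mm of where they stood (x of tile_center in the frame of jig between 0.042 and 0.048 m and y of tile_center in the frame of jig between -0.044 and -0.035 m and angle between the x axis of tile_center and the x axis of jig, either way round below 0.08 rad and angle between tile_center's own z axis and vertical below 0.06 rad and value of joint clip between 0.19 and 0.31 rad and contact force between clip and tile above 1 N and not (distance of any of brush_mid, cup_mid, offcut_mid from where it was at the start of the episode above 0.02 m)); the robot touches nothing.
It fails at once if the jaw presses on or is struck by the tile (over 1.5 N) while the tile is more than 5 mm short of home (contact force between clip and tile above 1.5 N and x of tile_center in the frame of jig below 0.04 m).
It fails at once if the tile is lifted more than 6 mm or tipped more than 0.25 rad (z of tile_center in the frame of jig above 0.028 m or angle between tile_center's own z axis and vertical above 0.25 rad).
It fails at once if the brush, cup or offcut is moved more than 20 mm (distance of any of brush_mid, cup_mid, offcut_mid from where it was at the start of the episode above 0.02 m).
It also fails if it takes over 35 s, if anything falls off the work surface, if the arm or the gripper's body presses on something with over 40 N, if the wrist force passes 120 N, or if a joint passes its speed limit or range.

### The arm

A 6-joint arm with a two-finger parallel gripper is mounted at the origin on the work surface. World frame = base frame: x ahead of the robot, y to its left, z up, the work surface at z = 0. Lengths are in mm, angles in rad, forces in N, time in s.
With the tool pointing down it reaches from about 275 to 750 mm from the base axis. Payload 10.2 kg.
Tool frame: the origin (TCP) lies at the very end of the fingers, on their centre line; the grasp point (between the pads) lies ctrl.grip_depth behind it (ctrl.grip_depth is the distance from the TCP to the grasp point, in mm); z points along the fingers, y is the direction in which the jaws open and shut (so a half turn about z gives the same grasp; the last joint's range is limited). The gripper opens to 85 mm and grips with 20 to 120 N. Pads are 22 mm wide; open, the fingers measure 114 mm over their backs; the gripper's body (76 mm by 85 mm) begins 54 mm behind the grasp point. The pads swing forward as they close: fully open they stand 13 mm farther back than shut.
Start: joints at [1.087, 0.313, 1.498, -0, 1.331, -0.223], TCP at [135.386, 507.249, 231.294] pointing down, gripper open.
Joint ranges: [-2.94, 2.94], [-0.97, 2.17], [0.19, 2.56], [-1.23, 4.37], [0.02, 3.11], [-2.88, 2.88]. Speed limits (rad/s): [2.39, 2.39, 3.01, 3.14, 3.14, 3.14].

### API

Orientations are given as a unit quaternion [w, x, y, z].
In Python, from rig import telemetry, eyes, ctrl, nets gives the robot as it stands. The module is installed in compiled form; this text tells all that it offers.
- The arm moves only by the tool drive_tool, never from a script. Its argument "series" is text: rows parted by semicolons, each of 7 numbers parted by spaces: the shift along the tool's x, y, z normalised to -1 to 1, where 1 is 0.12 m, then the turn, a rotation vector about the tool's x, y, z normalised to -1 to 1, where 1 is 0.5 rad, then the opening, from 0 (shut) to 1 (fully open). In form: tx ty tz wx wy wz hand; .... A call has 1 to 20 rows; each row is the pose to reach, as a shift and turn from the pose measured when the call began, along the tool's axes at that moment; what a row does not reach only later rows make up. A row lasts 1/10 s, in which the tool goes at most 50 mm and 8.59 degrees, less where a joint would pass 70% of its speed; a pose out of reach is approached as far as the arm can. A call with a number of a shift or a turn outside -1 to 1 is refused whole. A call with a gripper value outside its range is refused whole. The fingers move at their own pace and stop on an object; "newtons" is the grip in N (left out, the last holds). Time passes only in rows, so rows that repeat a pose let the fingers close. It gives the time, the measured TCP pose, the force and the opening at its end, in the units of the state.
- telemetry.sense(): the state, without advancing time (a new reading comes with each control period).
- eyes.capture(name): name is "side" or "top"; returns a dict with "frame" (420x560x3 uint8, red, green, blue), "fx", "fy", "cx", "cy" (pixels), "view" (4x4, takes a point from world to camera coordinates). Camera axes: x right, y up, looking along -z (the intrinsics and any distortion apply to the point x, -y, -z); pixel columns grow to the right and rows downward; lengths in mm; the calibration is good to about 2 mm. A picture is of the moment at which its call begins. There is no depth.
- ctrl.finish_job(): hands the job in, once; it reports no verdict.
Trained networks look in a picture, given as the dict that the camera call returned (one of the last four; its "shot" number tells which), for a name from the list of things; names that differ only in an ending like _2 or _b are one class to them, and where a whole thing is asked for, a point or a joint stands for the part that bears it (a point fixed in the world has none). Each returns a list of dicts, best first, with "confidence" (0 to 1); they miss things now and then, are a little off and sometimes report something else, mostly with a low value. They report only what shows in the picture. A call takes as long as a camera call. They do not tell look-alikes from the thing itself.
- nets.spot_in(name, picture): "rect" ([left, top, right, bottom] in pixels, round what is visible of it).
The state is a dict: "time_s": time; "joints": joint angles; "dq": joint speeds; "tau": joint torques, N m; "eef_pos": TCP position; "ee_rot": TCP orientation; "force": force on the tool from outside, world axes, zero at the start; "wrist_torque": the same for the moment, N m; "grip_width": opening from 0.0 (shut) to 1.0 (fully open).
Only numpy, scipy, OpenCV 4.12 (cv2) and the standard library are available. Lean on these libraries where they do the work, as an engineer would, in place of code of your own. Each camera call takes 0.05 s, during which the arm holds its last target. There are 200 camera calls.

## Working session

There is one attempt and no reset: what is moved stays moved. The work goes in short steps, Python scripts to look and compute and a tool call to move; the robot and the scene stay as the last step left them, time stands still between calls to the robot, and variables do not carry over. Pictures are saved under pics/ and viewed, about 8 in all and at most 12, crops included, and the job is handed in when it is done.

Besides the shell and the picture viewer there is one more tool, called after "Request:" as a command line: name --argument value ..., lists and objects as JSON in quotes. drive_tool: Moves the arm, as the interface text tells. Scaled input: -1 to 1 covers 0.12 m each way for a shift and 0.5 rad each way for a turn. Its arguments: {"type":"object","properties":{"series":{"type":"string"},"newtons":{"type":"number"}},"required":["series"]}

```bash
mkdir -p pics; python3 - <<'E'
from rig import telemetry, eyes, ctrl, nets
import cv2
s=telemetry.sense();print(s, ctrl.grip_depth)
for n in("top","side"):
    p=eyes.capture(n);cv2.imwrite(f"pics/{n}0.png",cv2.resize(p["frame"][:,:,::-1],(784,588),interpolation=cv2.INTER_CUBIC))
    print(n,[p[k] for k in("fx","fy","cx","cy")],[k for k in p]);print(p["view"].round(4).tolist())
    for t in("jig","tile_center","clip","stop_face","brush_mid","cup_mid","offcut_mid"):
        print(t,[( [round(v) for v in d["rect"]],round(d["confidence"],2)) for d in nets.spot_in(t,p)][:4])
E
```

```text
{'time_s': 0.0, 'joints': array([ 1.08657851e+00,  3.13468574e-01,  1.49844657e+00,  9.25145208e-06,
        1.33101238e+00, -2.23380361e-01]), 'dq': array([ 0.00024066, -0.00017161, -0.00049099,  0.00203621,  0.00121783,
        0.00060833]), 'tau': array([-9.90328408e-04, -4.12255776e+01, -2.59745604e+01, -1.76471463e-04,
        4.08415348e-03, -1.99925188e-05]), 'eef_pos': array([135.26628699, 507.00332177, 230.72200651]), 'ee_rot': array([-2.35456011e-04,  1.30050389e-01,  9.91507161e-01, -6.24537986e-04]), 'force': array([ 0.12205759,  0.4331755 , -0.25483201]), 'wrist_torque': array([ 0.00524739,  0.00825542, -0.00923775]), 'grip_width': 0.9990751306099847} 18.700000000000003
top [427.6041135476791, 427.6041135476791, 279.77607655487026, 208.74755620264] ['frame', 'fx', 'fy', 'cx', 'cy', 'view', 'shot']
[[0.0159, -0.9999, 0.0004, 12.8507], [0.9961, 0.0159, 0.0863, -618.6148], [-0.0863, -0.001, 0.9963, -827.7366], [0.0, 0.0, 0.0, 1.0]]
jig [([307, 166, 372, 267], 0.92), ([398, 268, 448, 335], 0.75), ([346, 204, 371, 238], 0.24)]
tile_center [([303, 283, 354, 331], 0.93), ([346,
[... 275 characters left out ...]
 0.76)]
side [435.146999736712, 435.146999736712, 287.1055922872358, 217.54828930527492] ['frame', 'fx', 'fy', 'cx', 'cy', 'view', 'shot']
[[0.914, -0.4058, 0.0034, -516.3353], [0.2563, 0.5837, 0.7705, -228.7169], [-0.3146, -0.7033, 0.6374, -720.6491], [0.0, 0.0, 0.0, 1.0]]
jig [([228, 355, 335, 420], 0.75), ([272, 244, 394, 328], 0.56)]
tile_center [([315, 278, 355, 310], 0.96), ([212, 284, 256, 328], 0.85)]
clip [([229, 358, 314, 402], 0.96), ([270, 242, 375, 288], 0.7)]
stop_face [([231, 355, 337, 418], 0.86), ([271, 245, 393, 328], 0.66)]
brush_mid [([256, 209, 342, 234], 0.74), ([273, 246, 376, 287], 0.66)]
cup_mid [([361, 323, 406, 372], 0.97)]
offcut_mid [([387, 242, 429, 275], 0.64)]
```

View pics/top0.png

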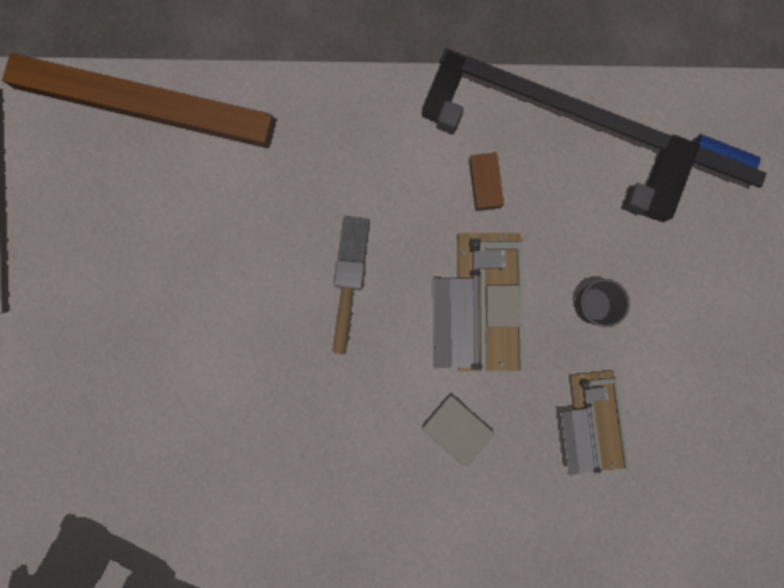

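View pics/side0.png

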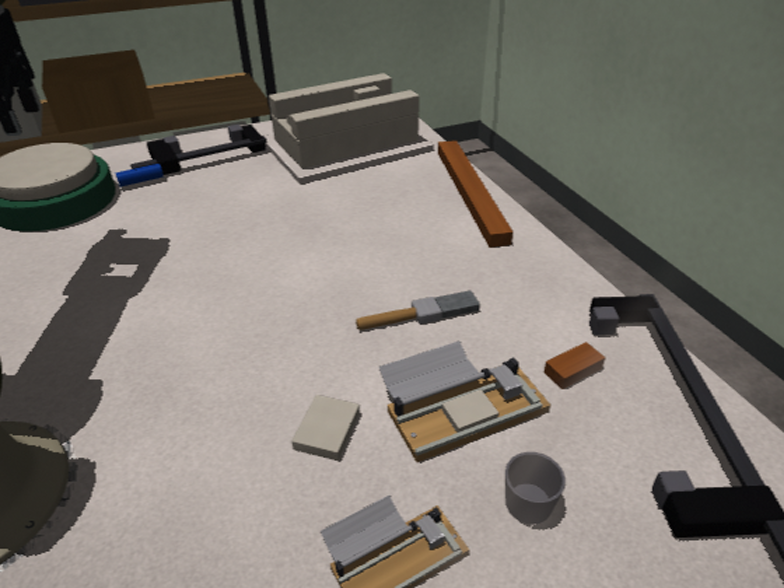

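The top view shows the large jig at (458–520, 233–371), with its +x pointing away from the robot, the thumb bar to the left, and the tile in the channel at about (503, 305). The smaller jig at lower right and the larger tile at (458, 430) are look-alikes. Next I'll crop for the corners.

```bash
python3 - <<'E'
from rig import eyes
import cv2
for n,(a,b,c,d) in dict(top=(300,155,385,275),side=(262,235,402,335)).items():
    f=eyes.capture(n)["frame"][b:d,a:c,::-1]; k=5
    cv2.imwrite(f"pics/{n}1.png",cv2.resize(f,None,fx=k,fy=k,interpolation=cv2.INTER_CUBIC))
E
```

```text
(no output)
```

View pics/top1.png

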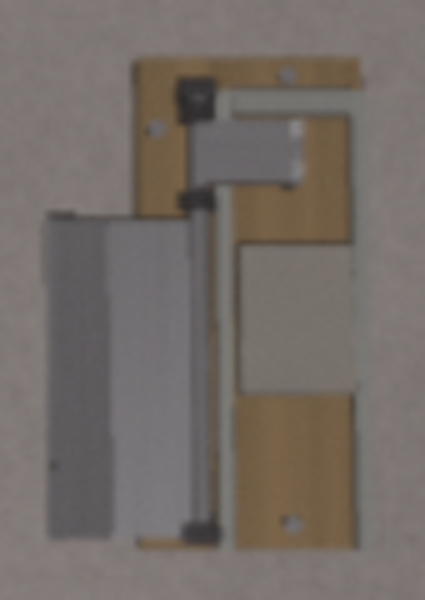

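View pics/side1.png

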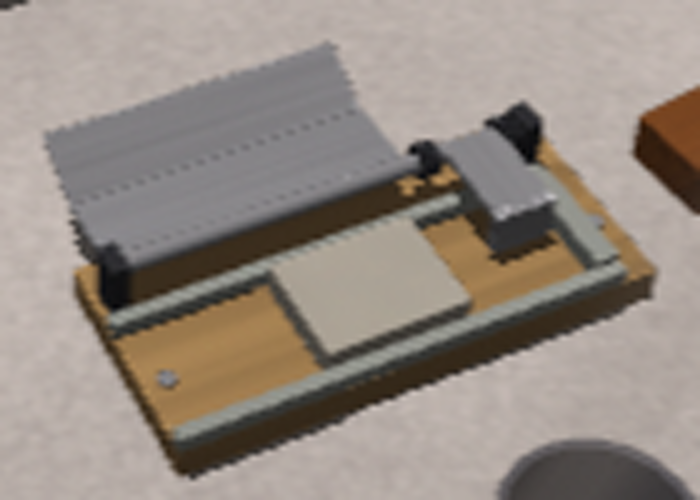

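The crops show the board corners, tile corners and posts clearly. I'll fit the jig pose from these in both views.

```bash
cat > h.py <<'E'
import numpy as np
from scipy.optimize import least_squares
from rig import eyes
O=dict(top=(300,155),side=(262,235))
def proj(p,P):
    c=(p["view"]@np.append(P,1))[:3]; return np.array([p["cx"]+p["fx"]*c[0]/-c[2],p["cy"]-p["fy"]*c[1]/-c[2]])
E
python3 - <<'E'
from h import *
from rig import telemetry
J=[("top",(100,22,15),(134,60)),("top",(100,-70,15),(360,59)),("top",(-100,22,15),(136,548)),("top",(-100,-64,15),(358,548)),
("top",(30,61,49),(45,213)),("top",(-95,61,49),(47,538)),
("side",(-100,22,15),(78,278)),("side",(100,-70,15),(652,278)),("side",(-100,-70,0),(190,475)),("side",(30,61,49),(330,42)),("side",(-95,61,49),(46,133))]
T=[("top",s,q) for s,q in(((30,23,29),(240,242)),((30,-23,29),(354,242)),((-30,-23,29),(354,393)),((-30,23,29),(240,393)))]+\
 [("side",s,q) for s,q in(((-30,23,29),(270,272)),((30,23,29),(418,220)),((30,-23,29),(470,298)),((-30,-23,29),(330,350)))]
C={n:eyes.capture(n) for n in O}
def fit(L):
    def w(v,P): c,s=np.cos(v[2]),np.sin(v[2]); return [v[0]+c*P[0]-s*P[1],v[1]+s*P[0]+c*P[1],P[2]]
    f=lambda v:np.concatenate([proj(C[n],w(v,P))-(np.array(q)/5+O[n]) for n,P,q in L])
    r=least_squares(f,[550,-50,0],loss="soft_l1"); print(r.x.round(4)); print(f(r.x).reshape(-1,2).round(1).tolist()); return r.x
j=fit(J);t=fit(T)
c,s=np.cos(j[2]),np.sin(j[2]);print("tile in jig",np.array([[c,s],[-s,c]])@(t-j)[:2])
st=telemetry.sense();print(st["eef_pos"],st["ee_rot"])
E
```

```text
[609.0181 -97.1744  12.5867]
[[0.6, -1.0], [0.4, -1.0], [1.6, 0.0], [0.1, -0.2], [0.8, 0.7], [1.1, 0.3], [-1.2, -2.8], [1.0, -3.2], [-2.1, -0.2], [-0.1, -1.6], [-1.0, -0.9]]
[ 6.013698e+02 -1.377533e+02  2.200000e-03]
[[0.7, -0.1], [1.0, 0.2], [1.1, 0.1], [0.7, -0.2], [-0.4, -2.9], [-1.6, -2.3], [0.7, -0.6], [-0.6, -0.4]]
tile in jig [ -8.47091971 -40.4151594 ]
[135.37820461 507.26211375 231.321714  ] [9.95535371e-06 1.30022440e-01 9.91511051e-01 2.51989926e-05]
```

Request:
drive_tool --series "-0.92 -0.79 0 0 0 -0.562 0.82; -0.92 -0.79 0 0 0 -0.562 0.82; -0.92 -0.79 0 0 0 -0.562 0.82; -0.92 -0.79 0 0 0 -0.562 0.82; -0.92 -0.79 0 0 0 -0.562 0.82" --newtons 60

```text
time_s: 1.5
eef_pos: [218.2, 386.7, 231.6]
ee_rot: [0.0, -0.009, 1.0, 0.0]
force: [-0.1, -0.9, -0.4]
grip_width: 0.817
```

Request:
drive_tool --series "-0.667 -1 0.25 0 0 0 0.82; -0.667 -1 0.25 0 0 0 0.82; -0.667 -1 0.25 0 0 0 0.82; -0.667 -1 0.25 0 0 0 0.82"

```text
time_s: 1.9
eef_pos: [302.2, 265.7, 200.7]
ee_rot: [-0.0, -0.006, 1.0, -0.0]
force: [-0.8, 1.2, -0.1]
grip_width: 0.821
```

Request:
drive_tool --series "-0.667 -1 0.25 0 0 0 0.82; -0.667 -1 0.25 0 0 0 0.82; -0.667 -1 0.25 0 0 0 0.82; -0.667 -1 0.25 0 0 0 0.82"

```text
time_s: 2.3
eef_pos: [385.8, 144.4, 169.8]
ee_rot: [-0.001, -0.004, 1.0, -0.001]
force: [-0.4, 1.5, 0.8]
grip_width: 0.815
```

Request:
drive_tool --series "-0.667 -1 0.25 0 0 0 0.82; -0.667 -1 0.25 0 0 0 0.82; -0.667 -1 0.25 0 0 0 0.82; -0.667 -1 0.25 0 0 0 0.82"

```text
time_s: 2.7
eef_pos: [469.0, 23.3, 138.7]
ee_rot: [-0.001, -0.003, 1.0, -0.001]
force: [-0.8, -0.2, -0.3]
grip_width: 0.817
```

Request:
drive_tool --series "-0.644 -0.994 0.2 0 0 -0.028 0.82; -0.644 -0.994 0.32 0 0 -0.028 0.82; -0.644 -0.994 0.32 0 0 -0.028 0.82; -0.644 -0.994 0.32 0 0 -0.028 0.82; -0.644 -0.994 0.32 0 0 -0.028 0.82; -0.644 -0.994 0.32 0 0 -0.028 0.82"

```text
time_s: 3.3
eef_pos: [546.9, -93.3, 100.8]
ee_rot: [-0.001, -0.011, 1.0, -0.001]
force: [-0.2, 0.1, -0.6]
grip_width: 0.822
```

```bash
python3 - <<'E'
from h import *
from rig import telemetry
import cv2
s=telemetry.sense();print(s["time_s"],s["eef_pos"],s["ee_rot"],s["grip_width"],s["force"])
I=[]
for n,(a,b,c,d) in dict(top=(270,140,410,300),side=(222,165,402,335)).items():
    p=eyes.capture(n); q=proj(p,s["eef_pos"]);print(n,q, ((q-[a,b])*3.5).round())
    I.append(cv2.resize(p["frame"][b:d,a:c,::-1],None,fx=3.5,fy=3.5,interpolation=cv2.INTER_CUBIC))
cv2.imwrite("pics/s2.png",I[1]);cv2.imwrite("pics/t2.png",I[0])
E
```

```text
3.3 [546.92010106 -93.31145066 100.84813589] [-7.96324262e-04 -1.09341530e-02  9.99939765e-01 -5.26701363e-04] 0.821545102423649 [-0.23289866  0.1309966  -0.61929881]
top [343.21964269 245.51302176] [256. 369.]
side [299.50385536 254.80458924] [271. 314.]
```

View pics/s2.png

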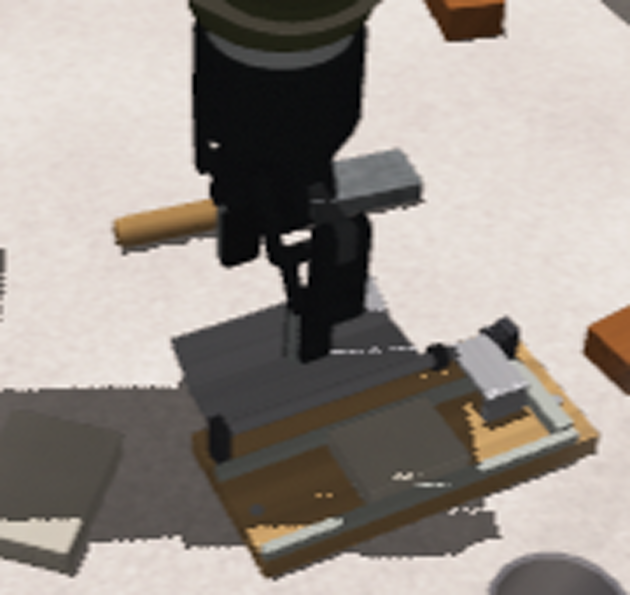

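The near fingertip is at crop (313, 358) and the far one at (238, 262). I'll solve for tip spacing and height behind the TCP.

```bash
python3 - <<'E'
from h import *
p=eyes.capture("side"); T=np.array([546.9,-93.3,100.8])
near=np.array([313,358])/3.5+[222,165]; far=np.array([238,264])/3.5+[222,165]
u=np.array([-.022,1,0])
f=lambda v:np.concatenate([proj(p,T+[v[2],v[3],v[1]]-u*v[0])-near,proj(p,T+[v[2],v[3],v[1]]+u*v[0])-far])
r=least_squares(f,[42,8,0,0]);print("free",r.x.round(1),r.fun.round(2))
g=lambda v:f([v[0],v[1],0,0]);r=least_squares(g,[42,8]);print("fixed",r.x.round(1),r.fun.round(2))
E
```

```text
free [  13.9  344.9 -155.2 -313.7] [-0.81  0.57  0.87 -0.62]
fixed [38.6  3.7] [-1.67  0.59  0.01 -0.69]
```

Request:
drive_tool --series "0 -0.022 0.2 0 0 0 0.82; 0 -0.022 0.4 0 0 0 0.82; 0 -0.022 0.5 0 0 0 0.82; 0 -0.022 0.58 0 0 0 0.82; 0 -0.022 0.62 0 0 0 0.82; 0 -0.022 0.657 0 0 0 0.82; 0 -0.022 0.657 0 0 0 0.82; 0 -0.022 0.657 0 0 0 0.82"

```text
time_s: 4.25
eef_pos: [547.1, -97.0, 22.8]
ee_rot: [-0.0, -0.011, 1.0, -0.001]
force: [-2.1, -0.2, 2.4]
grip_width: 0.822
```

Request:
drive_tool --series "0 0 0.015 0 0 0 0.82; 0 0 0.03 0 0 0 0.82; 0 0 0.045 0 0 0 0.82; 0 0 0.045 0 0 0 0.82; 0 0 0.045 0 0 0 0.82"

```text
time_s: 4.75
eef_pos: [547.4, -97.3, 17.6]
ee_rot: [0.0, -0.011, 1.0, -0.001]
force: [-0.2, -3.1, 3.0]
grip_width: 0.818
```

Request:
drive_tool --series "0 0 0.017 0 0 0 0.82; 0 0 0.017 0 0 0 0.82; 0 0 0.017 0 0 0 0.82"

```text
time_s: 5.05
eef_pos: [547.5, -97.5, 15.6]
ee_rot: [0.0, -0.011, 1.0, -0.001]
force: [0.2, -3.9, 3.3]
grip_width: 0.823
```

Request:
drive_tool --series "0 0 0.017 0 0 0 0.82; 0 0 0.017 0 0 0 0.82; 0 0 0.017 0 0 0 0.82"

```text
time_s: 5.35
eef_pos: [547.7, -97.5, 13.6]
ee_rot: [0.001, -0.011, 1.0, -0.001]
force: [0.7, -4.8, 4.7]
grip_width: 0.825
```

```bash
python3 - <<'E'
from h import *
from rig import telemetry
import cv2
s=telemetry.sense();print(s["time_s"],s["eef_pos"],s["force"])
a,b,c,d=252,215,402,335
p=eyes.capture("side")
cv2.imwrite("pics/s3.png",cv2.resize(p["frame"][b:d,a:c,::-1],None,fx=5,fy=5,interpolation=cv2.INTER_CUBIC))
j=[609,-97.2];y=.02
def w(P): return [j[0]+P[0]-y*P[1],j[1]+y*P[0]+P[1],P[2]]
for z in(49,30,26,22,18):
    P=(30,60.5,z);print(z,((proj(p,w(P))-[a,b])*5).round())
for z in(20,32,36,39): print("lip",z,((proj(p,w((57.5,-38.5,z)))-[a,b])*5).round())
E
```

```text
5.35 [547.67058978 -97.5427235   13.63424124] [ 0.7479474  -4.78017837  4.69486186]
49 [380. 135.]
30 [377. 170.]
26 [377. 177.]
22 [376. 184.]
18 [375. 191.]
lip 20 [567. 332.]
lip 32 [571. 310.]
lip 36 [572. 303.]
lip 39 [573. 298.]
```

View pics/s3.png

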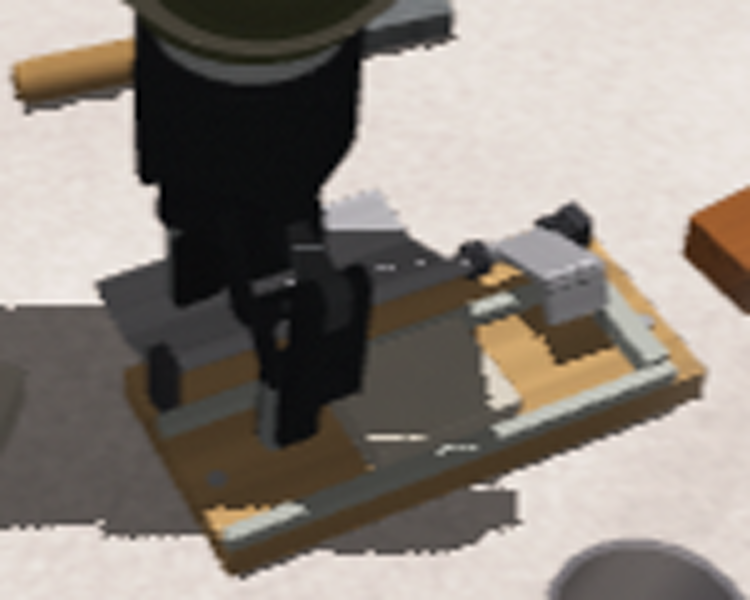

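The lip has risen to about z = 34 mm and the bar's outer edge is near z = 22, so the clip is open to about 0.38. I'll go 2 mm deeper for margin.

Request:
drive_tool --series "0 0.004 0.017 0 0 0 0.82; 0 0.004 0.017 0 0 0 0.82; 0 0.004 0.017 0 0 0 0.82; 0 0.004 0.017 0 0 0 0.82"

```text
time_s: 5.8
eef_pos: [547.8, -97.0, 11.7]
ee_rot: [0.001, -0.011, 1.0, -0.001]
force: [-0.1, -2.8, 3.8]
grip_width: 0.821
```

Request:
drive_tool --series "-0.03 0 0 0 0 0 0.82; -0.06 0 0 0 0 0 0.82; -0.09 0 0 0 0 0 0.82; -0.12 0 0 0 0 0 0.82; -0.15 0 0 0 0 0 0.82; -0.18 0 0 0 0 0 0.82; -0.21 0 0 0 0 0 0.82; -0.24 0 0 0 0 0 0.82; -0.27 0 0 0 0 0 0.82; -0.3 0 0 0 0 0 0.82; -0.3 0 0 0 0 0 0.82"

```text
time_s: 6.9
eef_pos: [584.5, -96.3, 11.9]
ee_rot: [0.001, -0.01, 1.0, -0.001]
force: [0.9, -0.1, 3.0]
grip_width: 0.82
```

```bash
python3 - <<'E'
from h import *
from rig import telemetry
import cv2
s=telemetry.sense();print(s["time_s"],s["eef_pos"],s["force"])
a,b,c,d=252,215,402,335
p=eyes.capture("side")
cv2.imwrite("pics/s4.png",cv2.resize(p["frame"][b:d,a:c,::-1],None,fx=5,fy=5,interpolation=cv2.INTER_CUBIC))
E
```

```text
6.9 [584.51040248 -96.25759358  11.86306092] [ 0.9114271  -0.13988842  3.01175126]
```

View pics/s4.png

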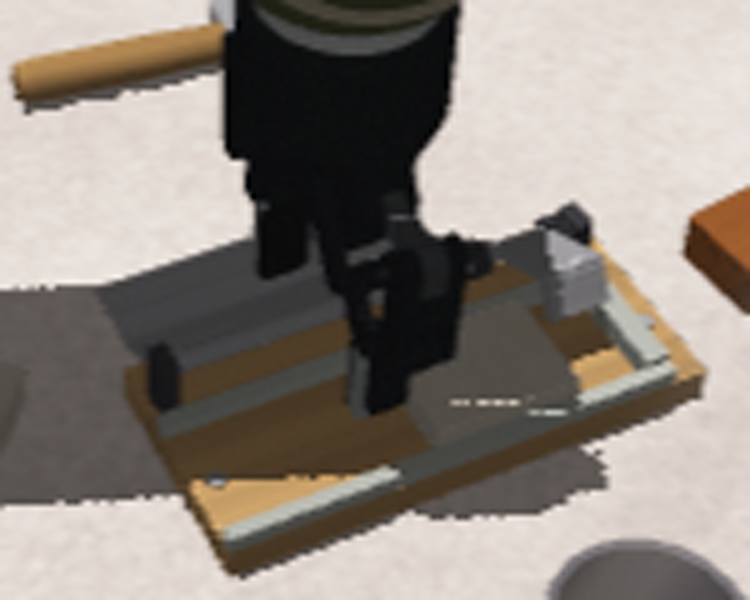

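The tile is moving under the raised lip, with clearance and low force.

Request:
drive_tool --series "-0.03 0 0 0 0 0 0.82; -0.06 0 0 0 0 0 0.82; -0.09 0 0 0 0 0 0.82; -0.12 0 0 0 0 0 0.82; -0.15 0 0 0 0 0 0.82; -0.18 0 0 0 0 0 0.82; -0.2 0 0 0 0 0 0.82; -0.2 0 0 0 0 0 0.82"

```text
time_s: 7.75
eef_pos: [609.0, -95.8, 12.1]
ee_rot: [0.002, -0.01, 1.0, -0.001]
force: [-0.3, 0.1, 2.5]
grip_width: 0.818
```

Request:
drive_tool --series "-0.01 0 0 0 0 0 0.82; -0.02 0 0 0 0 0 0.82; -0.02 0 0 0 0 0 0.82"

```text
time_s: 8.05
eef_pos: [611.5, -95.7, 12.1]
ee_rot: [0.002, -0.01, 1.0, -0.001]
force: [-0.9, -0.1, 3.2]
grip_width: 0.82
```

Request:
drive_tool --series "-0.01 0 0 0 0 0 0.82; -0.02 0 0 0 0 0 0.82; -0.02 0 0 0 0 0 0.82"

```text
time_s: 8.35
eef_pos: [613.0, -95.7, 12.0]
ee_rot: [0.001, -0.01, 1.0, -0.001]
force: [-8.2, -1.6, 6.6]
grip_width: 0.819
```

Request:
drive_tool --series "-0.01 0 0 0 0 0 0.82; -0.01 0 0 0 0 0 0.82; -0.01 0 0 0 0 0 0.82"

```text
time_s: 8.65
eef_pos: [613.0, -95.7, 12.0]
ee_rot: [-0.001, -0.01, 1.0, -0.001]
force: [-9.5, -0.2, 8.2]
grip_width: 0.823
```

```bash
python3 - <<'E'
from h import *
import cv2
I=[]
for n,(a,b,c,d) in dict(side=(292,225,392,325),top=(290,145,390,245)).items():
    I.append(cv2.resize(eyes.capture(n)["frame"][b:d,a:c,::-1],(400,400),interpolation=cv2.INTER_CUBIC))
cv2.imwrite("pics/s5.png",cv2.hconcat(I))
E
```

```text
(no output)
```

View pics/s5.png

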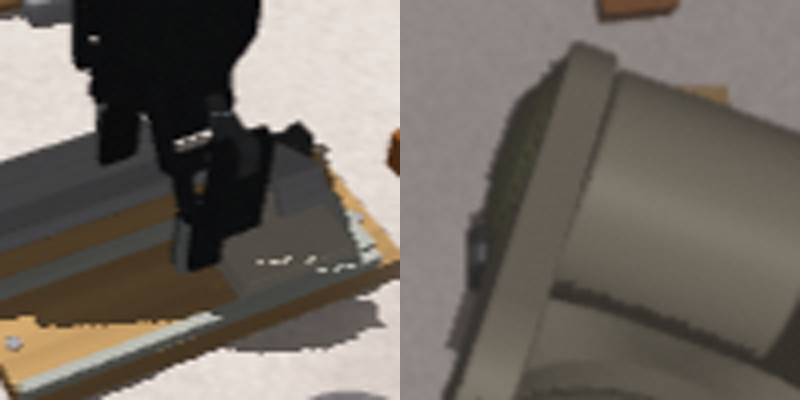

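The side view shows the tile flush against the end stop at (365, 240), under the raised jaw. I'll back off the tile, then let the bar up and lift clear.

Request:
drive_tool --series "0.02 0 0 0 0 0 0.82; 0.05 0 0 0 0 0 0.82; 0.05 0 0 0 0 0 0.82; 0.05 0 -0.03 0 0 0 0.82; 0.05 0 -0.06 0 0 0 0.82; 0.05 0 -0.09 0 0 0 0.82; 0.05 0 -0.12 0 0 0 0.82; 0.05 0 -0.15 0 0 0 0.82; 0.05 0 -0.2 0 0 0 0.82; 0.05 0 -0.3 0 0 0 0.82; 0.05 0 -0.5 0 0 0 0.82; 0.05 0 -0.8 0 0 0 0.82; 0.05 0 -1 0 0 0 0.82; 0.05 0 -1 0 0 0 0.82"

```text
time_s: 10.15
eef_pos: [608.8, -96.1, 136.6]
ee_rot: [0.002, -0.01, 1.0, -0.002]
force: [0.1, -0.1, -0.9]
grip_width: 0.823
```

Request:
drive_tool --series "0.4 0.4 -0.5 0 0 0 0.82; 1 1 -0.7 0 0 0 0.82; 1 1 -0.7 0 0 0 0.82; 1 1 -0.7 0 0 0 0.82; 1 1 -0.7 0 0 0 0.82; 1 1 -0.7 0 0 0 0.82"

```text
time_s: 10.75
eef_pos: [485.9, 22.1, 219.8]
ee_rot: [0.003, -0.01, 1.0, -0.003]
force: [0.6, -0.0, -0.6]
grip_width: 0.816
```

```bash
python3 - <<'E'
from h import *
import cv2
from rig import telemetry
s=telemetry.sense();print(s["time_s"],s["eef_pos"],s["force"])
I=[]
for n,(a,b,c,d) in dict(side=(262,225,402,335),top=(290,145,390,275)).items():
    f=eyes.capture(n)["frame"][b:d,a:c,::-1]
    I.append(cv2.resize(f,(400,int(400*(d-b)/(c-a))),interpolation=cv2.INTER_CUBIC))
h=max(i.shape[0] for i in I)
cv2.imwrite("pics/s6.png",cv2.hconcat([cv2.copyMakeBorder(i,0,h-i.shape[0],0,0,0) for i in I]))
E
```

```text
10.75 [485.92432515  22.09551342 219.78101211] [ 0.62565885 -0.00487446 -0.56478628]
```

View pics/s6.png

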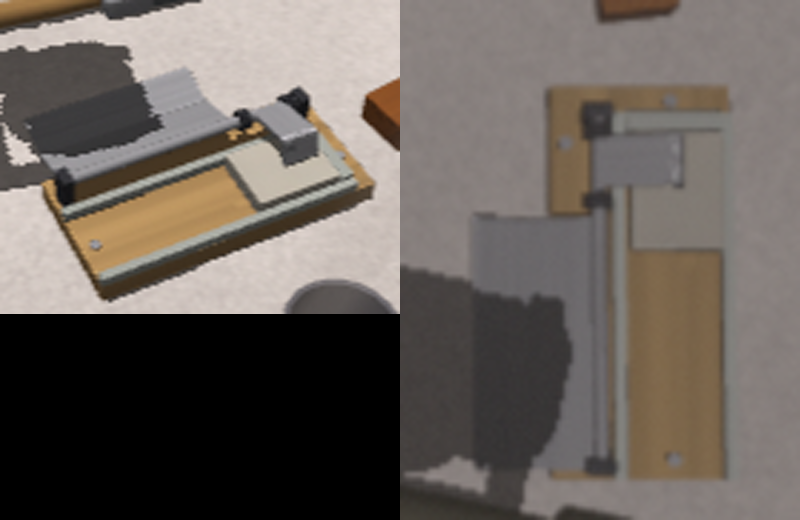

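The tile is home and square, at (632–722, 130–250) in the top crop. The jaw is resting on it, the bar is up and the bystanders are unmoved, so I'm handing in.

```bash
python3 -c "
from rig import ctrl
print(ctrl.finish_job())"
```

```text
the job is handed in; nothing more can be done
None
```

I held the thumb bar down with one fingertip and pushed the tile home with the other. I then backed off, let the bar up so the jaw clamped the tile, and moved clear before handing in at about 10.8 s.

- **Tile home:** the push met firm resistance of about 9 N at jig x ≈ +4 mm for the finger centre, where a fully home tile should be. The last pictures show the tile flat and square against the end stop.
- **Clamp:** the jaw rests on the tile with the bar let up. The clip angle and clamp force can't be read directly. While the bar was held down, I estimated the angle from the pictures at about 0.4 rad.
- **Clear of the scene:** wrist force reads about zero. I didn't measure the brush, cup and offcut again, but nothing in the last pictures looked shifted. The last view caught only part of each.
- **Disagreements:** no check failed. The jig pose fit was off by up to about 3 pixels in the side view, which was small enough for this job.

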